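# Zero the paint scale with the bottle on it

### The arm

A 7-joint arm with a two-finger parallel gripper is mounted at the origin on the work surface. World frame = base frame: x ahead of the robot, y to its left, z up, the work surface at z = 0. Lengths are in m, angles in degrees, forces in N, time in s.
With the tool pointing down it reaches from about 0.4 to 0.85 m from the base axis. Payload 4.5 kg.
Tool frame: the origin (TCP) lies on the mounting face of the last link; the fingertips stand arm.tcp_to_tips ahead of it and the grasp point (between the pads) lies 155 mm ahead of it (arm.tcp_to_tips is the distance from the TCP to the fingertips, in m); z points along the fingers, y is the line along which they close (so a half turn about z gives the same grasp; the last joint's range is limited). The gripper opens to 85 mm and grips with 20 to 120 N. Pads are 22 mm wide; open, the fingers measure 114 mm over their backs; the gripper's body (76 mm by 85 mm) begins 54 mm behind the grasp point. The pads swing forward as they close: fully open they stand 13 mm farther back than shut.
Start: joints at [74.416, 39.483, -11.15, 89.685, 9.013, 51.709, -12.324], TCP at [0.188, -0.596, 0.405] pointing down, gripper open.
Joint ranges: [-172.22, 172.22], [-26.19, 119.32], [-84.43, 86.54], [7.71, 146.69], [-57.33, 237.33], [2.42, 119.75], [-152.13, 152.13]. Speed limits (degrees/s): [147.25, 147.25, 180, 180, 180, 180, 180].

### API

Orientations are given as a 3x3 rotation matrix whose columns are the frame's x, y, z axes.
In Python, from cell import arm gives the robot as it stands.
- The arm moves only by the shell command python3 -m handwheel 'ROWS' [FORCE]. ROWS is JSON, a list of rows, each an object of numbers: "rx", "ry", "rz": the turn, a rotation vector about the tool's x, y, z as a fraction of full scale; "tx", "ty", "tz": the shift along the tool's x, y, z as a fraction of full scale; "claw": the opening, from -1 (shut) to 1 (fully open). A call has 1 to 10 rows; each row is the pose to reach, as a shift and turn from the pose commanded when the call began, along the tool's axes at that moment; what a row does not reach only later rows make up. Full scale, the value 1, is 500 mm for a shift and 0.5 rad for a turn. A row lasts 1/10 s, in which the tool goes at most 50 mm and 8.59 degrees, less where a joint would pass 70% of its speed; a pose out of reach is approached as far as the arm can. A call with a number of a shift or a turn outside -1 to 1 is refused whole. A call with a gripper value outside its range is refused whole. The fingers move at their own pace and stop on an object; FORCE is the grip in N (left out, the last holds). Time passes only in rows, so rows that repeat a pose let the fingers close. It gives the time, the measured TCP pose, the force, the opening and the grip force at its end, in the units of the state.
- arm.sense(): the state, without advancing time (a new reading comes with each control period).
- arm.get_image(name): name is "side" or "top" or "wrist"; returns (picture, depth): 400x640x3 uint8, red, green, blue; 400x640 float32, m along the optical axis (not along the pixel's ray), 0 where there is no reading.
- arm.camera_params(name): a dict with "K" (3x3 intrinsics, pixels), "world_to_cam" (4x4, takes a point from world to camera coordinates). Camera axes: x right, y down, z forward; pixel columns grow to the right and rows downward; lengths in m; the calibration is good to about 2 mm. A picture is of the moment at which its call begins: read the wrist's pose just before it. camera_params takes no time and is no camera call; for the wrist camera it gives the pose at the moment of the call.
- arm.close_job(): hands the job in; it is judged then, once.
The state is a dict: "time_s": time; "joint_pos": joint angles; "dq": joint speeds; "effort": joint torques, N m; "ee_pos": TCP position; "tool_rot": TCP orientation; "ft_force": force on the tool from outside, world axes, zero at the start; "ft_torque": the same for the moment, N m; "width": finger opening in m; "grasp_force": force on a finger pad.
Only numpy, scipy, OpenCV 4.12 (cv2) and the standard library are available. Lean on these libraries where they do the work, as an engineer would, in place of code of your own. Each camera call takes 0.05 s, during which the arm holds its last target. There are 200 camera calls.

### The job

The orange paint bottle has toppled over: stand it upright on the steel pan of the scale, setting it down rather than dropping it, and let go of it. Then take the green stylus from its wooden stand, reach its tip through the yellow-ringed hole in the scale's panel and push the recessed red zero button fully down; finish while still gripping the stylus and holding the button down. Leave the other things on the table where they are.

Things in the scene. Friction and masses are not known exactly. Their poses are not given: they have to be found in the camera images.
- paint_bottle: Orange bottle, white cap, lying on a flat side to the robot's right. Square body 44 x 44 mm, 88 mm long, then shoulder and round cap 25 mm wide, 120 mm overall; 0.18 to 0.29 kg, centre of mass about 50 mm from the underside. Origin: centre of its square underside; z axis: from underside to cap (at the start level, pointing ahead and to the right); x and y are normal to the flat sides.
- pan: Steel weighing pan of the scale, 170 (x) by 180 (y) mm, 6 mm thick, its flat top 62 mm above the table. Origin: centre of its underside, 6 mm below its top; z up. It is fixed on the scale, turned with it, on the side away from the robot, behind the panel.
- scale: Grey bench scale, fixed, 280 (x) by 200 (y) mm, 50 mm high without the pan. Origin: centre of its underside. The front 110 mm (-x, towards the robot) is the panel, top 50 mm above the table, with a green display at its right (-y) and the yellow-ringed hole at its left (+y); the pan covers the rest, its centre 55 mm along +x from the origin.
- aperture (a point): Centre of the mouth of the round hole in the scale's panel, level with the panel's top, 50 mm above the table. The hole is 19 mm wide and goes straight down; the red button's flat top, 15 mm wide, lies on its axis 22 mm below the mouth. A yellow ring is painted round the mouth.
- zero_button (a joint): Travel of the red spring button at the bottom of the hole: 0 when up, 0.006 m fully down (28 mm below the mouth). The spring needs about 0.8 N to start and 3.2 N fully down, and pushes the button back up when released; then it meets a hard stop.
- stylus: Upright, tip down, in the wooden stand: round green handle 18 mm wide, from 55 to 135 mm above the tip, and below it a steel shaft 7 mm wide. About 0.05 kg. Origin: centre of the flat end of the tip; z axis: from the tip up the handle. At the start the handle's lower end rests on the stand's top, so it reaches 140 mm above the table; lift it 55 mm to clear the stand. May lean a degree or two.
- stylus_tip (a point): Centre of the end of the stylus's tip (the stylus's origin).
- stand: Wooden block, fixed to the table, 65 x 65 x 60 mm high, with a 10 mm hole in the middle of its top that holds the stylus. Origin: centre of its underside. It stands to the robot's left; it and the brush pot may have changed places.
- brush_pot: Bystander, to be left alone: terracotta brush pot, 68 mm wide, 90 mm high, with brushes standing up to 225 mm. It stands to the robot's left, in one of the two places that it and the stylus stand can have. Origin: centre of its underside.
- blue_bottle: Bystander, to be left alone: blue square paint bottle of the same make, standing, 120 mm high. It stands at the back of the table, beyond the scale. Origin: centre of its underside.
- paint_tub: Bystander, to be left alone: round white paint tub with a yellow lid, 84 mm wide, 74 mm high. It stands far to the left. Origin: centre of its underside.
- water_bottle: Bystander, to be left alone: tall pink drinking bottle, 70 mm wide, 240 mm high. It stands far to the left, towards the back. Origin: centre of its underside.
- palette: Bystander, to be left alone: white plastic palette tray with six wells, 150 x 100 x 16 mm. It lies on the right, beyond the orange bottle. Origin: centre of its underside.
There are look-alikes about, which are no part of the job. Several things have the shape of the paint_bottle; the one meant has the colours described above. Of the things that look like the stylus, the larger one is meant.

How it is judged:
By the outcome, as a careful person would: the job done as asked, in the order asked, and still so for the second after the job is handed in, while the arm keeps its last pose, push and grip.
It also fails if it takes over 54 s, if anything falls off the work surface, if the arm or the gripper's body presses on something with over 40 N, if the wrist force passes 120 N, or if a joint passes its speed limit or range.

## Working session

There is one attempt and no reset: what is moved stays moved. The work goes in short steps, Python scripts to look and compute and a shell command to move; the robot and the scene stay as the last step left them, time stands still between calls to the robot, and variables do not carry over. Pictures are saved under pics/ and viewed, at most 12 in all, crops included, and the job is handed in when it is done.

```bash
ls; mkdir -p pics
cat > h.py <<'E'
import numpy as np, cv2
from cell import arm
def shot(n,save=None):
    P=arm.camera_params(n); im,d=arm.get_image(n)
    if save: cv2.imwrite('pics/'+save,cv2.cvtColor(im,cv2.COLOR_RGB2BGR))
    return im,d,np.array(P['K']),np.array(P['world_to_cam'])
def pts(d,K,W):
    v,u=np.mgrid[:d.shape[0],:d.shape[1]]
    c=np.stack([(u-K[0,2])/K[0,0]*d,(v-K[1,2])/K[1,1]*d,d],-1)
    M=np.linalg.inv(W); return c@M[:3,:3].T+M[:3,3]
def ray(u,v,z,K,W):
    M=np.linalg.inv(W); r=M[:3,:3]@np.array([(u-K[0,2])/K[0,0],(v-K[1,2])/K[1,1],1])
    return M[:3,3]+r*(z-M[2,3])/r[2]
E
python3 - <<'E'
from h import *
a=shot('top','top0.png');b=shot('side','side0.png')
for n,s in(('top',a),('side',b)):
    np.savez('/tmp/%s0.npz'%n,im=s[0],d=s[1],K=s[2],W=s[3]); M=np.linalg.inv(s[3]);print(n,M.round(3).tolist(),s[2].round(1).tolist())
s=arm.sense();print(s['ee_pos'],s['tool_rot'],s['width'],arm.tcp_to_tips)
E
```

```text
pics
top [[0.027, -0.993, 0.119, 0.471], [-1.0, -0.027, 0.001, 0.105], [0.002, -0.119, -0.993, 1.282], [0.0, 0.0, 0.0, 1.0]] [[394.4, 0.0, 328.3], [0.0, 394.4, 195.6], [0.0, 0.0, 1.0]]
side [[-0.766, -0.353, 0.537, -0.049], [-0.642, 0.421, -0.64, 0.855], [-0.0, -0.836, -0.549, 0.717], [0.0, 0.0, 0.0, 1.0]] [[417.9, 0.0, 316.4], [0.0, 417.9, 192.8], [0.0, 0.0, 1.0]]
[ 0.18804172 -0.59571041  0.4039377 ] [[ 9.53572160e-01  3.01163929e-01 -6.49910204e-04]
 [ 3.01164602e-01 -9.53570789e-01  1.62276171e-03]
 [-1.31018094e-04 -1.74315034e-03 -9.99998472e-01]] 0.08547170726170296 0.1734
```

View pics/top0.png

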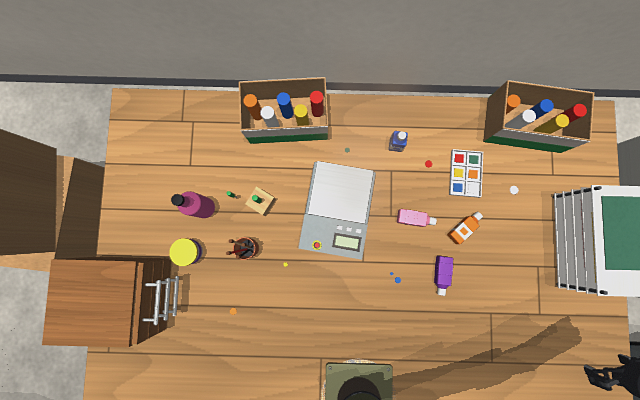

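View pics/side0.png

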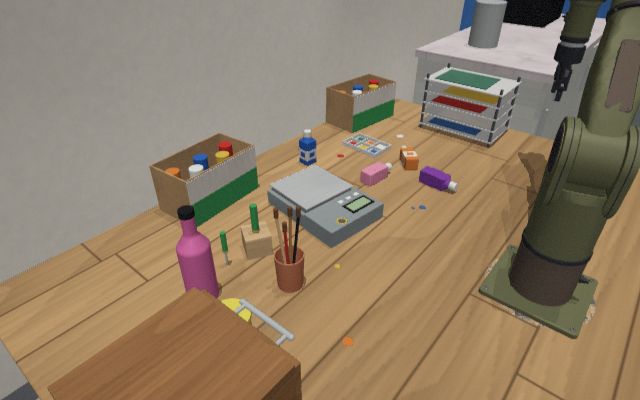

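The top view's bottle candidates are orange/white cap at (465,229), pink (413,217), purple (444,273), blue standing (399,140) and the bottles in the boxes; I want (465,229). Green stylus candidates are the small one at (232,195) and the larger one in the wooden stand at (259,199); I want the larger. The yellow-ringed hole is at (317,245).

```bash
cat > m.py <<'E'
from h import *
L=lambda n:[np.load('/tmp/%s0.npz'%n)[k] for k in('im','d','K','W')]
im,d,K,W=L('top'); X=pts(d,K,W)
cv2.imwrite('pics/crop.png',np.hstack([cv2.resize(cv2.cvtColor(im[a:a+80,b:b+80],cv2.COLOR_RGB2BGR),(400,400),interpolation=cv2.INTER_CUBIC) for a,b in((190,430),(165,215))]))
hsv=cv2.cvtColor(im,cv2.COLOR_RGB2HSV)
box=lambda u0,u1,v0,v1:(lambda m:(m.__setitem__((slice(v0,v1),slice(u0,u1)),True),m)[1])(np.zeros(d.shape,bool))
# bottle: everything standing 30..50mm tall in its box
b=box(440,490,205,250)&(X[...,2]>.036)&(X[...,2]<.06)
p=X[b]; r=cv2.minAreaRect(p[:,:2].astype(np.float32)*1000);print('bottle top face',r,np.median(p[:,2]),b.sum())
b=box(440,490,205,250)&(X[...,2]>.012); r=cv2.minAreaRect(X[b][:,:2].astype(np.float32)*1000);print('bottle all',r)
# pan
q=box(290,390,150,270)&(X[...,2]>.057)&(X[...,2]<.068); print('pan',cv2.minAreaRect(X[q][:,:2].astype(np.float32)*1000),np.median(X[q][:,2]))
q=box(290,390,150,270)&(X[...,2]>.04)&(X[...,2]<.07); print('scale',cv2.minAreaRect(X[q][:,:2].astype(np.float32)*1000))
q=box(240,280,180,220)&(X[...,2]>.052)&(X[...,2]<.068); print('stand',cv2.minAreaRect(X[q][:,:2].astype(np.float32)*1000),np.median(X[q][:,2]))
for n,bx in(('top',(305,330,235,255)),('side',(325,360,210,235))):
    im,d,K,W=L(n);h=cv2.cvtColor(im,cv2.COLOR_RGB2HSV);m=box(*bx)&(h[...,0]>18)&(h[...,0]<36)&(h[...,1]>130)&(h[...,2]>90)
    v,u=np.nonzero(m);c,ax,an=cv2.fitEllipse(cv2.convexHull(np.stack([u,v],1).astype(np.int32))); print(n,'ring',len(u),c,ax,ray(*c,.05,K,W).round(4))
for n,bx in(('top',(240,280,180,215)),('side',(240,270,198,240)),('top',(222,240,185,200))):
    im,d,K,W=L(n);h=cv2.cvtColor(im,cv2.COLOR_RGB2HSV);m=box(*bx)&(h[...,0]>45)&(h[...,0]<85)&(h[...,1]>90); p=pts(d,K,W)[m]
    print(n,'green',m.sum(),p.min(0).round(3),p.max(0).round(3),np.median(p[p[:,2]>p[:,2].max()-.006],0).round(4))
    v,u=np.nonzero(m);print(u.min(),u.max(),v.min(),v.max(),np.median(u),[ (y,u[v==y].min(),u[v==y].max()) for y in range(v.min(),v.max()+1,3)])
E
python3 m.py
```

```text
bottle top face ((533.7938842773438, -332.5442810058594), (45.12767791748047, 116.6148452758789), 44.20676803588867) 0.04413969612119961 420
bottle all ((486.9047546386719, -146.7882537841797), (83.94265747070312, 498.2942199707031), 13.158683776855469)
pan ((582.1884155273438, 74.720703125), (183.90086364746094, 273.69970703125), 83.55984497070312) 0.06241995045047588
scale ((577.1280517578125, 77.17770385742188), (200.3759307861328, 280.938720703125), 81.57300567626953)
stand ((596.7648315429688, 321.1531677246094), (66.08793640136719, 65.06373596191406), 58.70127487182617) 0.060433307307879325
top ring 33 (316.3406066894531, 244.70150756835938) (8.684514999389648, 9.372608184814453) [0.4641 0.1399 0.05  ]
side ring 21 (341.2032775878906, 220.60348510742188) (5.544381141662598, 10.256050109863281) [0.4669 0.1376 0.05  ]
top green 50 [0.588 0.313 0.058] [0.604 0.345 0.147] [0.6    0.3196 0.1432]
252 260 195 202 256.0 [(195, np.int64(253), np.int64(255)), (198, np.int64(252), np.int64(259)), (201, np.int64(255), np.int64(260))]
side green 176 [-0.049  0.194  0.003] [0.809 0.855 0.717] [-0.049   0.855   0.7169]Traceback (most recent call last):
  File "m.py", line 21, in <module>
    v,u=np.nonzero(m);print(u.min(),u.max(),v.min(),v.max(),np.median(u),[ (y,u[v==y].min(),u[v==y].max()) for y in range(v.min(),v.max()+1,3)])
                                                                              ~~~~~~~~~~~^^
    return umr_minimum(a, axis, None, out, keepdims, initial, where)
ValueError: zero-size array to reduction operation minimum which has no identity
```

View pics/crop.png

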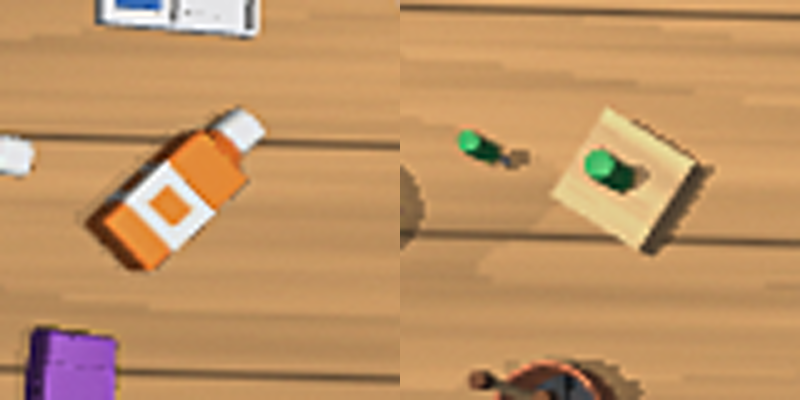

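The left crop shows the orange bottle with its white cap to the upper right. The right crop shows the thick green stylus in the wooden stand and the small look-alike beside it, so both choices hold.

```bash
cat >> h.py <<'E'
from scipy.spatial.transform import Rotation as Ro
def plan(p,R):
    """full-scale numbers from the present pose to TCP p,R"""
    s=arm.sense();R0=np.array(s['tool_rot']);t=R0.T@(np.array(p)-s['ee_pos'])/.5;r=Ro.from_matrix(R0.T@R).as_rotvec()/.5
    print('t',t.round(4),'r',r.round(4),'| rows shift %.1f turn %.1f'%(np.linalg.norm(t)*10,np.degrees(np.linalg.norm(r)*.5)/8.59))
def rot(y,z):
    y=np.array(y,float);z=np.array(z,float);y/=np.linalg.norm(y);z-=y*(y@z);z/=np.linalg.norm(z);return np.stack([np.cross(y,z),y,z],1)
E
python3 - <<'E'
from h import *
im,d,K,W=[np.load('/tmp/top0.npz')[k] for k in('im','d','K','W')];X=pts(d,K,W);h=cv2.cvtColor(im,cv2.COLOR_RGB2HSV)
m=np.zeros(d.shape,bool);m[205:250,440:490]=1
f=m&(X[...,2]>.040)&(X[...,2]<.05);p=X[f][:,:2]
print('face',cv2.minAreaRect((p*1000).astype(np.float32)),len(p))
c=np.median(p,0);_,_,V=np.linalg.svd(p-p.mean(0),0);a=V[0]*np.sign(V[0,0]);n=np.array([-a[1],a[0]])
print('axis',a,'mean',p.mean(0))
q=(p-p.mean(0));print('along',np.percentile(q@a,[0,1,5,95,99,100]).round(4),'across',np.percentile(q@n,[0,2,98,100]).round(4))
w=m&(X[...,2]>.02)&(X[...,2]<.038)&(h[...,1]<60);pw=X[w][:,:2];print('cap',np.median(pw,0),len(pw),((pw-p.mean(0))@a).max(),np.median((pw-p.mean(0))@n))
M=np.linalg.inv(np.array(arm.camera_params('wrist')['world_to_cam']));s=arm.sense();R0=np.array(s['tool_rot'])
print('wristcam in tool',R0.T@(M[:3,3]-s['ee_pos']),(R0.T@M[:3,:3]).round(3).tolist())
b=cv2.boxPoints(cv2.minAreaRect((p*1000).astype(np.float32)));print(b)
E
```

```text
face ((525.23291015625, -324.1230163574219), (44.383338928222656, 92.72289276123047), 44.491336822509766) 377
axis [ 0.68944564 -0.72433743] mean [ 0.52403653 -0.32258609]
along [-0.0445 -0.0433 -0.0389  0.0398  0.0437  0.0484] across [-0.0227 -0.0211  0.021   0.0224]
cap [ 0.57092748 -0.36876498] 48 0.07552454689496407 0.00224560486098703
wristcam in tool [0.07123715 0.00029853 0.03047725] [[-0.0, -0.96, -0.281], [1.0, -0.0, -0.001], [0.001, -0.281, 0.96]]
[[ 476.91217 -306.60272]
 [ 541.8925  -372.7472 ]
 [ 573.55365 -341.6433 ]
 [ 508.5733  -275.49884]]
```

```bash
cat > p1.py <<'E'
from h import *
import sys
t=np.radians(35);a=np.array([.698,-.716,0]);g=np.array([.4929,-.2907,.030])+.060*a
z=-np.sin(t)*a+np.array([0,0,-np.cos(t)]);R=rot([a[1],-a[0],0],z)
b=float(sys.argv[1]);plan(g-(.155+b)*z,R)
s=arm.sense();print(s['joint_pos'],s['time_s'])
E
python3 p1.py .12
```

```text
t [ 0.9611 -0.0087  0.2972] r [ 0.6706 -1.0914  2.1369] | rows shift 10.1 turn 8.3
[ 74.41548905  39.52963638 -11.14519041  89.7416211    9.01266253
  51.71077643 -12.32260445] 0.1
```

```bash
python3 -m handwheel '[{"tx":0.2,"tz":0.06,"rx":0.13,"ry":-0.22,"rz":0.43,"claw":1},{"tx":0.4,"tz":0.12,"rx":0.27,"ry":-0.44,"rz":0.85,"claw":1},{"tx":0.4,"tz":0.12,"rx":0.27,"ry":-0.44,"rz":0.85,"claw":1},{"tx":0.4,"tz":0.12,"rx":0.27,"ry":-0.44,"rz":0.85,"claw":1},{"tx":0.4,"tz":0.12,"rx":0.27,"ry":-0.44,"rz":0.85,"claw":1},{"tx":0.4,"tz":0.12,"rx":0.27,"ry":-0.44,"rz":0.85,"claw":1}]' 40; python3 p1.py .12
```

```text
t [ 0.9611 -0.0087  0.2972] r [ 0.6706 -1.0914  2.1369] | rows shift 10.1 turn 8.3
[ 74.41548905  39.52963638 -11.14519041  89.7416211    9.01266253
  51.71077643 -12.32260445] 0.1invalid input
```

```bash
python3 -m handwheel '[{"rx":0.27,"ry":-0.44,"rz":0.85,"tx":0.4,"ty":0,"tz":0.12,"claw":1},{"rx":0.27,"ry":-0.44,"rz":0.85,"tx":0.4,"ty":0,"tz":0.12,"claw":1},{"rx":0.27,"ry":-0.44,"rz":0.85,"tx":0.4,"ty":0,"tz":0.12,"claw":1},{"rx":0.27,"ry":-0.44,"rz":0.85,"tx":0.4,"ty":0,"tz":0.12,"claw":1},{"rx":0.27,"ry":-0.44,"rz":0.85,"tx":0.4,"ty":0,"tz":0.12,"claw":1}]' 40; python3 p1.py .12
```

```text
time_s: 0.6
ee_pos: [0.3872, -0.5306, 0.3415]
tool_rot: [[0.967, -0.12, -0.225], [-0.096, -0.989, 0.116], [-0.236, -0.091, -0.967]]
ft_force: [0.3, 0.6, -0.3]
width: 0.0856
grasp_force: 0.0
t [ 0.5229 -0.2124  0.0707] r [ 0.4002 -0.6522  1.311 ] | rows shift 5.7 turn 5.1
[ 48.27432114  49.10831548   0.61829648  80.44901004   5.34957381
  64.22590528 -50.48464906] 0.6
```

```bash
python3 -m handwheel '[{"rx":0.26,"ry":-0.43,"rz":0.87,"tx":0.35,"ty":-0.14,"tz":0.05,"claw":1},{"rx":0.26,"ry":-0.43,"rz":0.87,"tx":0.35,"ty":-0.14,"tz":0.05,"claw":1},{"rx":0.26,"ry":-0.43,"rz":0.87,"tx":0.35,"ty":-0.14,"tz":0.05,"claw":1},{"rx":0.26,"ry":-0.43,"rz":0.87,"tx":0.35,"ty":-0.14,"tz":0.05,"claw":1},{"rx":0.26,"ry":-0.43,"rz":0.87,"tx":0.35,"ty":-0.14,"tz":0.05,"claw":1}]'; python3 p1.py .12
```

```text
time_s: 1.1
ee_pos: [0.5566, -0.4775, 0.2797]
tool_rot: [[0.752, -0.545, -0.371], [-0.458, -0.837, 0.3], [-0.474, -0.056, -0.879]]
ft_force: [0.6, 0.3, -1.1]
width: 0.0854
grasp_force: 0.0
t [ 0.1275 -0.1452 -0.004 ] r [ 0.1373 -0.219   0.4338] | rows shift 1.9 turn 1.7
[ 34.80771988  64.69513231   6.89990591  55.25543148  -6.05397842
  88.89219958 -81.26554073] 1.1
```

```bash
python3 -m handwheel '[{"rx":0.137,"ry":-0.219,"rz":0.434,"tx":0.128,"ty":-0.145,"tz":-0.004,"claw":1},{"rx":0.137,"ry":-0.219,"rz":0.434,"tx":0.128,"ty":-0.145,"tz":-0.004,"claw":1},{"rx":0.137,"ry":-0.219,"rz":0.434,"tx":0.128,"ty":-0.145,"tz":-0.004,"claw":1},{"rx":0.137,"ry":-0.219,"rz":0.434,"tx":0.128,"ty":-0.145,"tz":-0.004,"claw":1}]'; python3 p1.py 0
```

```text
time_s: 1.5
ee_pos: [0.6396, -0.4527, 0.2568]
tool_rot: [[0.566, -0.72, -0.401], [-0.593, -0.694, 0.407], [-0.572, 0.007, -0.82]]
ft_force: [-0.1, -0.3, -0.2]
width: 0.0853
grasp_force: 0.0
t [ 1.000e-04 -1.680e-02  2.432e-01] r [ 0.006  -0.0044 -0.0173] | rows shift 2.4 turn 0.1
[ 31.50864688  75.25043697   8.54902854  33.00676985 -14.06508306
 106.56441345 -99.7137715 ] 1.5
```

```bash
python3 -m handwheel '[{"rx":0.006,"ry":-0.004,"rz":-0.017,"tx":0,"ty":-0.017,"tz":0.06,"claw":1},{"rx":0.006,"ry":-0.004,"rz":-0.017,"tx":0,"ty":-0.017,"tz":0.12,"claw":1},{"rx":0.006,"ry":-0.004,"rz":-0.017,"tx":0,"ty":-0.017,"tz":0.18,"claw":1},{"rx":0.006,"ry":-0.004,"rz":-0.017,"tx":0,"ty":-0.017,"tz":0.22,"claw":1},{"rx":0.006,"ry":-0.004,"rz":-0.017,"tx":0,"ty":-0.017,"tz":0.243,"claw":1},{"rx":0.006,"ry":-0.004,"rz":-0.017,"tx":0,"ty":-0.017,"tz":0.243,"claw":1}]'
python3 - <<'E'
from h import *
shot('wrist','w1.png')
E
python3 p1.py 0
```

```text
time_s: 2.1
ee_pos: [0.5951, -0.3982, 0.1604]
tool_rot: [[0.57, -0.718, -0.399], [-0.589, -0.696, 0.411], [-0.573, 0.0, -0.819]]
ft_force: [-0.9, -0.2, -0.0]
width: 0.0856
grasp_force: 0.0
t [ 0.0042 -0.0031  0.0077] r [-0.0036 -0.0058 -0.0052] | rows shift 0.1 turn 0.0
[ 29.29212728  73.33355492   7.27460129  56.57505181 -14.03928066
  85.10598282 -96.77598069] 2.15
```

View pics/w1.png

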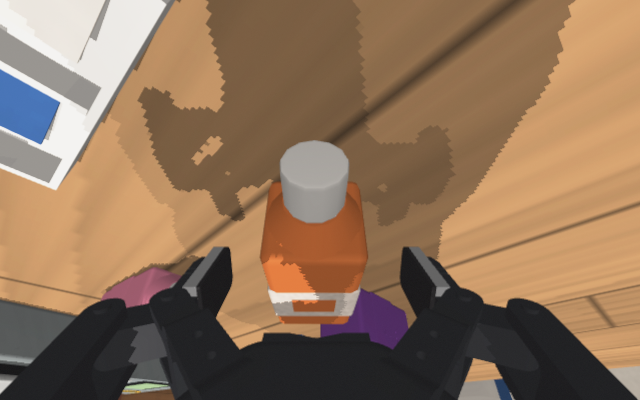

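The orange bottle, cap at (315,180), lies centred between the open fingers (pads at about (215,275) and (420,275)). Closing now.

```bash
python3 -m handwheel '[{"rx":0,"ry":0,"rz":0,"tx":0.004,"ty":0,"tz":0.005,"claw":-1},{"rx":0,"ry":0,"rz":0,"tx":0.004,"ty":0,"tz":0.005,"claw":-1},{"rx":0,"ry":0,"rz":0,"tx":0.004,"ty":0,"tz":0.005,"claw":-1},{"rx":0,"ry":0,"rz":0,"tx":0.004,"ty":0,"tz":0.005,"claw":-1},{"rx":0,"ry":0,"rz":0,"tx":0.004,"ty":0,"tz":0.005,"claw":-1},{"rx":0,"ry":0,"rz":0,"tx":0.004,"ty":0,"tz":0.005,"claw":-1},{"rx":0,"ry":0,"rz":0,"tx":0.004,"ty":0,"tz":0.005,"claw":-1},{"rx":0,"ry":0,"rz":0,"tx":0.004,"ty":0,"tz":0.005,"claw":-1}]' 45
```

```text
time_s: 2.95
ee_pos: [0.598, -0.3983, 0.1574]
tool_rot: [[0.573, -0.717, -0.397], [-0.589, -0.697, 0.409], [-0.57, -0.001, -0.822]]
ft_force: [1.3, -3.7, 6.3]
width: 0.0435
grasp_force: 47.2
```

```bash
cat > p2.py <<'E'
from h import *
import sys
t=np.radians(35);f=np.array([1.,0,0]);up=np.array([0,0,1.]);gr=.060
def tgt(x,y,h):  # h: base height over pan top
    g=np.array([x,y,.062+h+gr])-.008*f; z=np.cos(t)*f-np.sin(t)*up
    return g-.155*z, rot([f[1],-f[0],0],z)
if __name__=='__main__':
    plan(*tgt(*map(float,sys.argv[1:4])))
    s=arm.sense();print(s['joint_pos'].round(1),s['grasp_force'])
E
python3 -m handwheel '[{"rx":0,"ry":0.02,"rz":0,"tx":-0.06,"ty":0,"tz":-0.08,"claw":-1},{"rx":0,"ry":0.1,"rz":0,"tx":-0.12,"ty":0,"tz":-0.16,"claw":-1},{"rx":0,"ry":0.3,"rz":0,"tx":-0.18,"ty":0,"tz":-0.24,"claw":-1},{"rx":0,"ry":0.5,"rz":0,"tx":-0.24,"ty":0,"tz":-0.32,"claw":-1},{"rx":0,"ry":0.5,"rz":0,"tx":-0.24,"ty":0,"tz":-0.32,"claw":-1},{"rx":0,"ry":0.5,"rz":0,"tx":-0.24,"ty":0,"tz":-0.32,"claw":-1}]'; python3 p2.py .60 -.15 .15;python3 p2.py .60 .06 .15
```

```text
time_s: 3.55
ee_pos: [0.5927, -0.392, 0.3574]
tool_rot: [[0.653, -0.717, -0.243], [-0.671, -0.697, 0.252], [-0.35, -0.002, -0.937]]
ft_force: [-0.4, 0.4, -2.6]
width: 0.0433
grasp_force: 46.6
t [-0.4942 -0.1544  0.1773] r [ 0.5052  2.4832 -1.6389] | rows shift 5.5 turn 10.1
[ 27.1  55.3   9.6  63.9 -12.2  81.8 -97.8] 46.58609211444855
t [-0.7761 -0.4471  0.2832] r [ 0.5052  2.4832 -1.6389] | rows shift 9.4 turn 10.1
[ 27.1  55.3   9.6  63.9 -12.2  81.8 -97.8] 46.58609211444855
```

```bash
python3 -m handwheel '[{"rx":0.05,"ry":0.24,"rz":-0.16,"tx":-0.08,"ty":-0.02,"tz":0.0,"claw":-1},{"rx":0.1,"ry":0.48,"rz":-0.31,"tx":-0.15,"ty":-0.04,"tz":0.0,"claw":-1},{"rx":0.14,"ry":0.7,"rz":-0.46,"tx":-0.22,"ty":-0.06,"tz":0.04,"claw":-1},{"rx":0.19,"ry":0.95,"rz":-0.62,"tx":-0.28,"ty":-0.09,"tz":0.08,"claw":-1},{"rx":0.19,"ry":0.95,"rz":-0.62,"tx":-0.28,"ty":-0.09,"tz":0.08,"claw":-1},{"rx":0.19,"ry":0.95,"rz":-0.62,"tx":-0.28,"ty":-0.09,"tz":0.08,"claw":-1}]'; python3 p2.py .60 -.15 .15
```

```text
time_s: 4.15
ee_pos: [0.5221, -0.2548, 0.3653]
tool_rot: [[0.86, -0.478, 0.177], [-0.493, -0.869, 0.049], [0.13, -0.129, -0.983]]
ft_force: [0.8, -0.4, -1.7]
width: 0.0434
grasp_force: 46.4
t [-0.2027 -0.1264 -0.0012] r [ 0.313   1.5537 -1.0167] | rows shift 2.4 turn 6.3
[ 22.9  37.6   0.7 104.1 -13.8  30.8 -84.5] 46.43427550792694
```

```bash
python3 -m handwheel '[{"rx":0.05,"ry":0.24,"rz":-0.16,"tx":-0.04,"ty":-0.02,"tz":0.0,"claw":-1},{"rx":0.1,"ry":0.48,"rz":-0.31,"tx":-0.07,"ty":-0.04,"tz":0.0,"claw":-1},{"rx":0.14,"ry":0.7,"rz":-0.46,"tx":-0.1,"ty":-0.06,"tz":0.0,"claw":-1},{"rx":0.19,"ry":0.95,"rz":-0.62,"tx":-0.13,"ty":-0.08,"tz":0.0,"claw":-1},{"rx":0.19,"ry":0.95,"rz":-0.62,"tx":-0.13,"ty":-0.08,"tz":0.0,"claw":-1},{"rx":0.19,"ry":0.95,"rz":-0.62,"tx":-0.13,"ty":-0.08,"tz":0.0,"claw":-1}]'; python3 p2.py .60 -.15 .15
```

```text
time_s: 4.75
ee_pos: [0.514, -0.2118, 0.4068]
tool_rot: [[0.814, -0.166, 0.556], [-0.199, -0.98, -0.002], [0.545, -0.109, -0.831]]
ft_force: [2.7, 0.8, -0.1]
width: 0.0439
grasp_force: 46.5
t [-0.1544 -0.0948  0.0215] r [ 0.0777  0.738  -0.3954] | rows shift 1.8 turn 2.8
[ 31.8  31.3 -16.8 116.3 -57.3   2.6 -24.9] 46.54845356941223
```

```bash
cat > p2.py <<'E'
from h import *
import sys
x,y,h,az,tau=map(float,sys.argv[1:6]) # bottle-grasp xy, base height over pan, forward azimuth, tool angle below horizontal (35=bottle upright)
az,tau=np.radians([az,tau]);f=np.array([np.cos(az),np.sin(az),0]);up=np.array([0,0,1.])
z=np.cos(tau)*f-np.sin(tau)*up
plan(np.array([x,y,.122+h])-.008*f-.155*z,rot([f[1],-f[0],0],z))
s=arm.sense();print(s['joint_pos'].round(1),s['grasp_force'])
E
python3 p2.py .56 -.05 .15 -50 80
```

```text
t [-0.0172 -0.3813 -0.0043] r [-0.7175 -0.7001  1.2378] | rows shift 3.8 turn 5.3
[ 31.8  31.3 -16.8 116.3 -57.3   2.6 -24.9] 46.54845356941223
```

```bash
python3 -m handwheel '[{"rx":-0.14,"ry":-0.14,"rz":0.25,"tx":0,"ty":-0.05,"tz":0,"claw":-1},{"rx":-0.28,"ry":-0.28,"rz":0.49,"tx":0,"ty":-0.1,"tz":0,"claw":-1},{"rx":-0.42,"ry":-0.42,"rz":0.74,"tx":0,"ty":-0.16,"tz":0,"claw":-1},{"rx":-0.54,"ry":-0.54,"rz":0.95,"tx":-0.01,"ty":-0.24,"tz":0,"claw":-1},{"rx":-0.54,"ry":-0.54,"rz":0.95,"tx":-0.01,"ty":-0.3,"tz":0,"claw":-1},{"rx":-0.54,"ry":-0.54,"rz":0.95,"tx":-0.01,"ty":-0.3,"tz":0,"claw":-1}]'; python3 p2.py .56 -.05 .15 -50 80;  python3 p2.py .6 .05 .15 -50 70
```

```text
time_s: 5.35
ee_pos: [0.5364, -0.0643, 0.4212]
tool_rot: [[0.731, -0.638, 0.242], [-0.629, -0.768, -0.124], [0.265, -0.062, -0.962]]
ft_force: [0.5, -0.2, -3.9]
width: 0.0436
grasp_force: 46.6
t [-0.0481 -0.0648 -0.0162] r [-0.1999 -0.1766  0.3235] | rows shift 0.8 turn 1.4
[-28.6  37.6  48.9 111.9 -45.2  32.9 -83.5] 46.5813285112381
t [-0.1687 -0.2779 -0.0212] r [-0.2274  0.1714  0.3048] | rows shift 3.3 turn 1.4
[-28.6  37.6  48.9 111.9 -45.2  32.9 -83.5] 46.5813285112381
```

```bash
python3 -m handwheel '[{"rx":-0.1,"ry":0.08,"rz":0.15,"tx":-0.05,"ty":-0.08,"tz":0,"claw":-1},{"rx":-0.2,"ry":0.15,"rz":0.3,"tx":-0.1,"ty":-0.16,"tz":-0.01,"claw":-1},{"rx":-0.23,"ry":0.17,"rz":0.3,"tx":-0.17,"ty":-0.25,"tz":-0.02,"claw":-1},{"rx":-0.23,"ry":0.17,"rz":0.3,"tx":-0.17,"ty":-0.28,"tz":-0.02,"claw":-1},{"rx":-0.23,"ry":0.17,"rz":0.3,"tx":-0.17,"ty":-0.28,"tz":-0.02,"claw":-1}]'; python3 p2.py .6 .05 .15 -50 70; python3 p2.py .62 .06 .15 -50 45
```

```text
time_s: 5.85
ee_pos: [0.5617, 0.1019, 0.4155]
tool_rot: [[0.615, -0.756, 0.224], [-0.709, -0.655, -0.26], [0.344, 0.001, -0.939]]
ft_force: [0.4, -0.2, -1.6]
width: 0.0433
grasp_force: 46.7
t [ 0.0077  0.0082 -0.0018] r [-0.0088 -0.0037  0.0309] | rows shift 0.1 turn 0.1
[ -52.5   49.    64.3  105.5  -42.8   41.6 -111.8] 46.72630727291107
t [-0.113  -0.037   0.0307] r [-0.0154  0.8689  0.0285] | rows shift 1.2 turn 2.9
[ -52.5   49.    64.3  105.5  -42.8   41.6 -111.8] 46.72630727291107
```

```bash
python3 -m handwheel '[{"rx":0,"ry":0.28,"rz":0.01,"tx":-0.04,"ty":-0.01,"tz":0,"claw":-1},{"rx":0,"ry":0.55,"rz":0.02,"tx":-0.08,"ty":-0.02,"tz":0.01,"claw":-1},{"rx":-0.01,"ry":0.87,"rz":0.03,"tx":-0.11,"ty":-0.04,"tz":0.03,"claw":-1},{"rx":-0.01,"ry":0.87,"rz":0.03,"tx":-0.11,"ty":-0.04,"tz":0.03,"claw":-1},{"rx":-0.01,"ry":0.87,"rz":0.03,"tx":-0.11,"ty":-0.04,"tz":0.03,"claw":-1}]'; python3 p2.py .62 .06 .15 -50 45; python3 p2.py .64 .06 .06 -50 35
```

```text
time_s: 6.35
ee_pos: [0.5451, 0.144, 0.384]
tool_rot: [[0.448, -0.772, 0.45], [-0.548, -0.635, -0.545], [0.707, -0.002, -0.708]]
ft_force: [-0.1, -0.8, -1.0]
width: 0.0434
grasp_force: 46.8
t [-0.0107 -0.0066 -0.0038] r [ 0.0109  0.0014 -0.017 ] | rows shift 0.1 turn 0.1
[ -65.1   61.4   73.6  112.6  -45.1   22.9 -119.7] 46.76555514335632
t [-0.1738 -0.0367  0.1463] r [ 0.0123  0.3505 -0.016 ] | rows shift 2.3 turn 1.2
[ -65.1   61.4   73.6  112.6  -45.1   22.9 -119.7] 46.76555514335632
```

```bash
python3 -m handwheel '[{"rx":0.01,"ry":0.15,"rz":-0.01,"tx":-0.05,"ty":-0.01,"tz":0.04,"claw":-1},{"rx":0.01,"ry":0.35,"rz":-0.016,"tx":-0.11,"ty":-0.025,"tz":0.09,"claw":-1},{"rx":0.01,"ry":0.35,"rz":-0.016,"tx":-0.17,"ty":-0.037,"tz":0.14,"claw":-1},{"rx":0.01,"ry":0.35,"rz":-0.016,"tx":-0.17,"ty":-0.037,"tz":0.14,"claw":-1},{"rx":0.01,"ry":0.35,"rz":-0.016,"tx":-0.17,"ty":-0.037,"tz":0.14,"claw":-1}]'; python3 p2.py .64 .06 .06 -50 35; python3 p2.py .64 .06 .015 -50 35
```

```text
time_s: 6.85
ee_pos: [0.554, 0.1629, 0.2781]
tool_rot: [[0.363, -0.768, 0.527], [-0.443, -0.64, -0.628], [0.82, -0.005, -0.573]]
ft_force: [0.4, -0.0, -0.8]
width: 0.0429
grasp_force: 46.6
t [-0.0127  0.0006  0.0068] r [-0.0012 -0.0025 -0.0124] | rows shift 0.1 turn 0.0
[ -65.8   74.2   67.5  114.   -52.1   10.  -125.2] 46.61954462528229
t [-0.0865  0.0011  0.0583] r [-0.0012 -0.0025 -0.0124] | rows shift 1.0 turn 0.0
[ -65.8   74.2   67.5  114.   -52.1   10.  -125.2] 46.61954462528229
```

Run:
```python
from h import *
shot('side','s2.png')
```

```text
(no output)
```

View pics/s2.png

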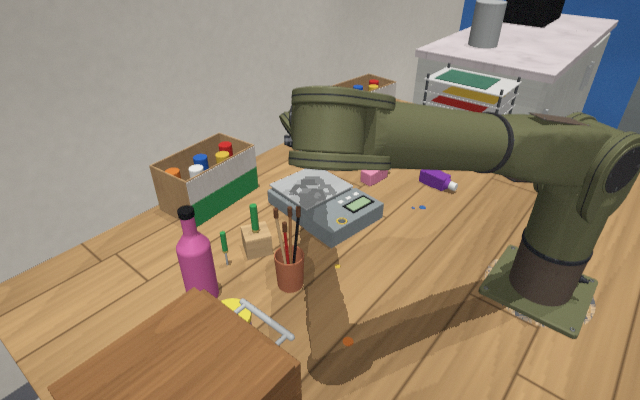

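The arm hides the bottle at about (310,185). The brushes (tips near (297,208)) stand clear below the wrist at (335,130). I'll check that clearance and the bottle's tilt in numbers.

Run:
```python
from h import *
im,d,K,W=shot('side');X=pts(d,K,W)
b=X[200:245,265:310].reshape(-1,3);b=b[(b[:,2]>.1)&(b[:,0]<.6)];print('brush',np.percentile(b,[1,50,99],0).round(3).tolist())
a=X[80:180,280:400].reshape(-1,3);a=a[a[:,2]>.2];a=a[a[:,0]<.7]
print('arm',np.percentile(a,[1,99],0).round(3).tolist());l=a[a[:,1]>.22];print('arm y>.22',np.percentile(l,[1,99],0).round(3).tolist())
im,d,K,W=shot('wrist','w2.png');X=pts(d,K,W);h=cv2.cvtColor(im,cv2.COLOR_RGB2HSV)
cx=(h[...,1]<40)&(d>.1)&(d<.3);cx[:, :250]=0;cx[:,390:]=0
o=(h[...,0]<15)&(h[...,1]>120)&(d>.05)&(d<.35)
N=np.cross(np.gradient(X,axis=1),np.gradient(X,axis=0));N/=np.linalg.norm(N,axis=2,keepdims=True)+1e-9
n=N[o];p=X[o];print(len(n))
for k in range(3):
    c=np.median(n,0) if k==0 else c
    c/=np.linalg.norm(c);n0=n[n@c>.97];c=n0.mean(0)
print('main face normal',c,len(n0),np.median(p[n@c>.97],0) if len(n0) else '')
hz=np.abs(n[:,2])<.3;print('steep',hz.sum(),np.median(n[hz],0) if hz.any() else '')
hi=o&(X[...,2]>.1);print('orange extents',np.percentile(p,[2,98],0).round(3).tolist())
```

```text
brush [[0.39, 0.335, 0.114], [0.455, 0.349, 0.179], [0.473, 0.416, 0.261]]
arm [[0.17, 0.164, 0.251], [0.625, 0.545, 0.562]]
arm y>.22 [[0.17, 0.33, 0.404], [0.468, 0.545, 0.562]]
13894
main face normal [ 0.6711552  -0.51190663 -0.50565151] 247 [0.63420188 0.07935492 0.13455055]
steep 6187 [ 0.63784686 -0.69080027 -0.01896833]
orange extents [[0.409, -0.169, -0.0], [0.916, 0.166, 0.227]]
```

View pics/w2.png

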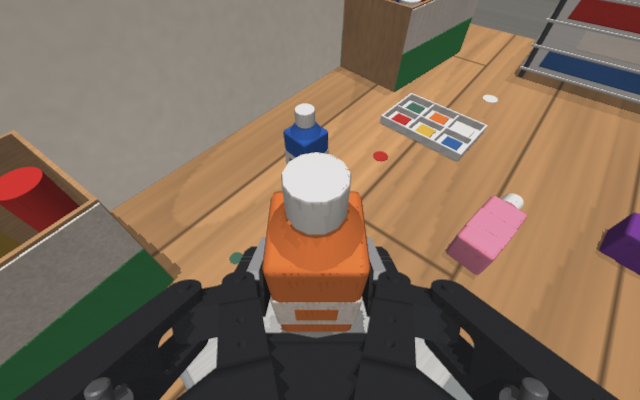

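The wrist view shows the bottle upright in the grip, cap at (316,185), with the tilt under about 1.5°, and the arm well above the brushes. Lowering now.

```bash
python3 -m handwheel '[{"rx":0,"ry":0,"rz":-0.01,"tx":-0.03,"ty":0,"tz":0.02,"claw":-1},{"rx":0,"ry":0,"rz":-0.012,"tx":-0.06,"ty":0,"tz":0.04,"claw":-1},{"rx":0,"ry":0,"rz":-0.012,"tx":-0.087,"ty":0,"tz":0.058,"claw":-1},{"rx":0,"ry":0,"rz":-0.012,"tx":-0.087,"ty":0,"tz":0.058,"claw":-1},{"rx":0,"ry":0,"rz":-0.012,"tx":-0.087,"ty":0,"tz":0.058,"claw":-1}]'; python3 p2.py .64 .06 .004 -50 35;python3 p2.py .64 .06 -.003 -50 35
```

```text
time_s: 7.5
ee_pos: [0.5526, 0.1654, 0.2242]
tool_rot: [[0.369, -0.764, 0.528], [-0.437, -0.645, -0.627], [0.82, 0.001, -0.572]]
ft_force: [-0.0, 0.7, -1.4]
width: 0.0436
grasp_force: 46.7
t [-0.0131  0.0016  0.0137] r [-0.003  -0.0042  0.0047] | rows shift 0.2 turn 0.0
[ -64.7   77.7   61.9  113.9  -53.5    5.6 -127.9] 46.729987263679504
t [-0.0246  0.0016  0.0218] r [-0.003  -0.0042  0.0047] | rows shift 0.3 turn 0.0
[ -64.7   77.7   61.9  113.9  -53.5    5.6 -127.9] 46.729987263679504
```

```bash
python3 -m handwheel '[{"rx":0,"ry":0,"rz":0,"tx":-0.005,"ty":0,"tz":0.004,"claw":-1},{"rx":0,"ry":0,"rz":0,"tx":-0.01,"ty":0,"tz":0.007,"claw":-1},{"rx":0,"ry":0,"rz":0,"tx":-0.014,"ty":0,"tz":0.01,"claw":-1},{"rx":0,"ry":0,"rz":0,"tx":-0.014,"ty":0,"tz":0.01,"claw":-1}]'; python3 -m handwheel '[{"rx":0,"ry":0,"rz":0,"tx":-0.002,"ty":0,"tz":0.0015,"claw":-1},{"rx":0,"ry":0,"rz":0,"tx":-0.004,"ty":0,"tz":0.003,"claw":-1},{"rx":0,"ry":0,"rz":0,"tx":-0.004,"ty":0,"tz":0.003,"claw":-1}]';python3 p2.py .64 .06 0 -50 35
```

```text
time_s: 7.9
ee_pos: [0.5522, 0.1656, 0.2141]
tool_rot: [[0.371, -0.764, 0.527], [-0.437, -0.645, -0.627], [0.82, 0.003, -0.573]]
ft_force: [-0.3, 0.3, -2.9]
width: 0.0435
grasp_force: 46.7
time_s: 8.2
ee_pos: [0.5525, 0.1653, 0.2127]
tool_rot: [[0.369, -0.764, 0.529], [-0.436, -0.645, -0.628], [0.821, 0.001, -0.571]]
ft_force: [-1.9, 0.3, 2.6]
width: 0.0433
grasp_force: 47.2
t [-0.0008  0.0013  0.0052] r [-0.003  -0.0055  0.0052] | rows shift 0.1 turn 0.0
[ -64.4   78.5   60.8  113.8  -53.8    4.7 -128.6] 47.15400516986847
```

```bash
python3 -m handwheel '[{"rx":0,"ry":0,"rz":0,"tx":-0.002,"ty":0,"tz":0.0014,"claw":-1},{"rx":0,"ry":0,"rz":0,"tx":-0.002,"ty":0,"tz":0.0014,"claw":-1},{"rx":0,"ry":0,"rz":0,"tx":-0.002,"ty":0,"tz":0.0014,"claw":-1}]'
```

```text
time_s: 8.5
ee_pos: [0.5526, 0.1651, 0.2125]
tool_rot: [[0.368, -0.764, 0.53], [-0.436, -0.645, -0.628], [0.822, 0.0, -0.57]]
ft_force: [-4.1, 2.7, 6.1]
width: 0.0436
grasp_force: 47.9
```

```bash
python3 -m handwheel '[{"rx":0,"ry":0,"rz":0,"tx":0,"ty":0,"tz":0,"claw":0.1},{"rx":0,"ry":0,"rz":0,"tx":0,"ty":0,"tz":0,"claw":0.2},{"rx":0,"ry":0,"rz":0,"tx":0,"ty":0,"tz":0,"claw":0.5},{"rx":0,"ry":0,"rz":0,"tx":0,"ty":0,"tz":0,"claw":0.8},{"rx":0,"ry":0,"rz":0,"tx":0,"ty":0,"tz":0,"claw":0.8},{"rx":0,"ry":0,"rz":0,"tx":0,"ty":0,"tz":0,"claw":0.8}]'
python3 - <<'E'
from h import *
im,d,K,W=shot('wrist');X=pts(d,K,W)
r=X[150:250,270:365][d[150:250,270:365]<.3];print(np.percentile(r,[2,50,98],0).round(3).tolist())
E
```

```text
time_s: 9.1
ee_pos: [0.5524, 0.1655, 0.2106]
tool_rot: [[0.371, -0.764, 0.528], [-0.437, -0.645, -0.627], [0.82, 0.002, -0.573]]
ft_force: [-0.2, -0.7, -0.6]
width: 0.0766
grasp_force: 0.0
[[0.62, 0.041, 0.149], [0.634, 0.067, 0.17], [0.66, 0.08, 0.183]]
```

```bash
python3 -m handwheel '[{"rx":0,"ry":0,"rz":0,"tx":0,"ty":0,"tz":-0.03,"claw":0.8},{"rx":0,"ry":0,"rz":0,"tx":0,"ty":0,"tz":-0.07,"claw":0.8},{"rx":0,"ry":0,"rz":0,"tx":0,"ty":0,"tz":-0.12,"claw":0.8},{"rx":0,"ry":0,"rz":0,"tx":0.01,"ty":0,"tz":-0.18,"claw":0.8},{"rx":0,"ry":0,"rz":0,"tx":0.06,"ty":0,"tz":-0.24,"claw":0.8},{"rx":0,"ry":0,"rz":0,"tx":0.1,"ty":0,"tz":-0.28,"claw":0.8},{"rx":0,"ry":0,"rz":0,"tx":0.1,"ty":0,"tz":-0.28,"claw":0.8}]'
python3 - <<'E'
from h import *
shot('wrist','w3.png');print(arm.sense()['joint_pos'].round(1))
E
```

```text
time_s: 9.85
ee_pos: [0.4973, 0.2321, 0.3359]
tool_rot: [[0.366, -0.763, 0.533], [-0.437, -0.646, -0.626], [0.822, -0.004, -0.57]]
ft_force: [0.0, 0.8, -1.0]
width: 0.0771
grasp_force: 0.0
[ -77.6   74.7   79.   114.7  -46.7   23.3 -130.5]
```

View pics/w3.png

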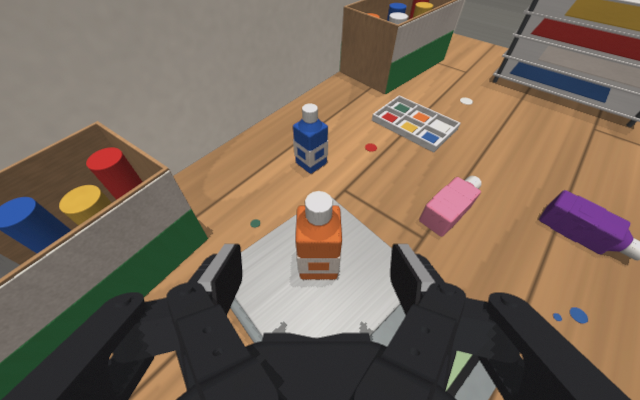

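The orange bottle stands upright and free on the pan (base about (319,275)), and nothing else has been disturbed. Next, the stylus.

```bash
cat > p3.py <<'E'
from h import *
import sys
x,y,z,az=map(float,sys.argv[1:5]);az=np.radians(az)   # TCP, finger-line azimuth, tool down
plan([x,y,z],rot([np.cos(az),np.sin(az),0],[0,0,-1]))
s=arm.sense();print(s['joint_pos'].round(1),s['grasp_force'].round(1),s['time_s'])
E
python3 p3.py .54 .27 .45 -60
```

```text
t [ 0.1894 -0.115  -0.1355] r [ 1.3309 -1.5949 -2.554 ] | rows shift 2.6 turn 11.0Traceback (most recent call last):
  File "p3.py", line 5, in <module>
    s=arm.sense();print(s['joint_pos'].round(1),s['grasp_force'].round(1),s['time_s'])
                                                ^^^^^^^^^^^^^^^^^^^^^^
AttributeError: 'float' object has no attribute 'round'
```

```bash
sed -i "s/s\['grasp_force'\].round(1)/s['grasp_force']/" p3.py; python3 -m handwheel '[{"rx":0.12,"ry":-0.15,"rz":-0.24,"tx":0.07,"ty":-0.03,"tz":-0.05,"claw":0.3},{"rx":0.25,"ry":-0.3,"rz":-0.48,"tx":0.14,"ty":-0.07,"tz":-0.1,"claw":0.3},{"rx":0.37,"ry":-0.45,"rz":-0.72,"tx":0.19,"ty":-0.11,"tz":-0.13,"claw":0.3},{"rx":0.5,"ry":-0.6,"rz":-0.96,"tx":0.19,"ty":-0.11,"tz":-0.13,"claw":0.3},{"rx":0.5,"ry":-0.6,"rz":-0.96,"tx":0.19,"ty":-0.11,"tz":-0.13,"claw":0.3},{"rx":0.5,"ry":-0.6,"rz":-0.96,"tx":0.19,"ty":-0.11,"tz":-0.13,"claw":0.3}]'; python3 p3.py .54 .27 .45 -60
```

```text
time_s: 10.5
ee_pos: [0.5396, 0.2656, 0.4456]
tool_rot: [[0.803, -0.345, 0.486], [-0.199, -0.924, -0.327], [0.562, 0.166, -0.81]]
ft_force: [-0.8, 0.6, 0.5]
width: 0.0558
grasp_force: 0.0
t [ 0.0039 -0.0069 -0.0095] r [ 0.8315 -0.9831 -1.6015] | rows shift 0.1 turn 6.9
[ -72.4   52.    69.4  102.3  -33.4   33.6 -106.2] 0.0 10.5
```

```bash
python3 -m handwheel '[{"rx":0.12,"ry":-0.15,"rz":-0.24,"tx":0,"ty":0,"tz":0,"claw":0.3},{"rx":0.25,"ry":-0.3,"rz":-0.48,"tx":0,"ty":0,"tz":0,"claw":0.3},{"rx":0.37,"ry":-0.45,"rz":-0.72,"tx":0,"ty":0,"tz":0,"claw":0.3},{"rx":0.5,"ry":-0.6,"rz":-0.96,"tx":0,"ty":0,"tz":0,"claw":0.3},{"rx":0.5,"ry":-0.6,"rz":-0.96,"tx":0,"ty":0,"tz":0,"claw":0.3},{"rx":0.5,"ry":-0.6,"rz":-0.96,"tx":0,"ty":0,"tz":0,"claw":0.3}]'; python3 p3.py .52 .35 .45 -60
```

```text
time_s: 11.1
ee_pos: [0.5399, 0.2661, 0.4452]
tool_rot: [[0.954, 0.183, 0.235], [0.208, -0.974, -0.087], [0.213, 0.132, -0.968]]
ft_force: [0.2, -0.3, -0.3]
width: 0.0556
grasp_force: 0.0
t [-0.001  -0.1695 -0.0333] r [ 0.3345 -0.3845 -0.6432] | rows shift 1.7 turn 2.7
[-59.7  41.1  48.4  97.8 -29.   44.1 -81.2] 0.0 11.1
```

```bash
python3 p3.py .598 .32 .43 -60; python3 -m handwheel '[{"rx":0.12,"ry":-0.14,"rz":-0.24,"tx":0.04,"ty":-0.02,"tz":0.02,"claw":0.3},{"rx":0.33,"ry":-0.38,"rz":-0.64,"tx":0.1,"ty":-0.06,"tz":0.03,"claw":0.3},{"rx":0.33,"ry":-0.38,"rz":-0.64,"tx":0.12,"ty":-0.08,"tz":0.05,"claw":0.3},{"rx":0.33,"ry":-0.38,"rz":-0.64,"tx":0.12,"ty":-0.08,"tz":0.05,"claw":0.3}]'; python3 p3.py .598 .32 .43 -60
python3 - <<'E'
from h import *
im,d,K,W=shot('wrist','w4.png');X=pts(d,K,W);h=cv2.cvtColor(im,cv2.COLOR_RGB2HSV)
np.savez('/tmp/w4.npz',im=im,d=d,K=K,W=W)
m=(h[...,0]>45)&(h[...,0]<85)&(h[...,1]>90)&(X[...,0]<.66)&(X[...,1]<.37)&(d>0)
t=m&(X[...,2]>.136)&(X[...,2]<.146);print('top',t.sum(),X[t].mean(0).round(4),X[t].min(0).round(4),X[t].max(0).round(4))
v,u=np.nonzero(t);print(u.mean(),v.mean(),ray(u.mean(),v.mean(),.14,K,W))
lo=m&(X[...,2]>.06)&(X[...,2]<.08);print('low',lo.sum(),X[lo].mean(0).round(4))
s=(X[...,2]>.055)&(X[...,2]<.065)&(X[...,1]<.4)&(X[...,0]>.54);print('stand',cv2.minAreaRect((X[s][:,:2]*1000).astype(np.float32)))
E
```

```text
t [ 0.1268 -0.0878  0.0473] r [ 0.3345 -0.3845 -0.6432] | rows shift 1.6 turn 2.7
[-59.7  41.1  48.4  97.8 -29.   44.1 -81.2] 0.0 11.1
time_s: 11.5
ee_pos: [0.5963, 0.3176, 0.4266]
tool_rot: [[0.865, 0.502, 0.001], [0.502, -0.865, -0.002], [-0.0, 0.002, -1.0]]
ft_force: [0.6, -0.2, -0.9]
width: 0.0551
grasp_force: 0.0
t [ 0.0054 -0.0024 -0.0069] r [0.0039 0.     0.0048] | rows shift 0.1 turn 0.0
[-48.8  46.6  35.8  79.9 -28.5  62.6 -68.3] 0.0 11.5
top 271 [0.598  0.3232 0.1399] [0.5892 0.3148 0.1361] [0.6061 0.3315 0.142 ]
310.86346863468634 190.26937269372695 [0.598073   0.32326101 0.14      ]
low 14 [0.6028 0.324  0.0757]
stand ((728.8103637695312, 167.1326446533203), (394.2078857421875, 357.6791076660156), 88.854248046875)
```

View pics/w4.png

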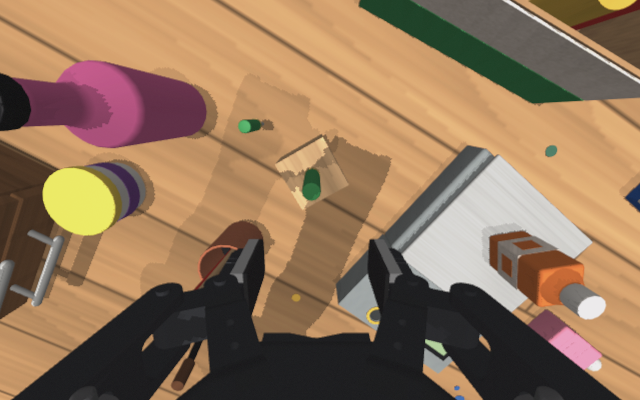

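The stylus top is at (311,190) in the stand, with the small look-alike at (249,126). The brushes are at lower left, clear of the fingers, and the yellow ring is at (375,316). Descending over the stylus.

```bash
python3 p3.py .5977 .3225 .255 -60
```

```text
t [ 0.0095 -0.0095  0.3447] r [ 0.0068 -0.0009 -0.0001] | rows shift 3.5 turn 0.0
[-48.9  46.5  35.9  80.1 -28.4  62.5 -68.4] 0.0 11.55
```

```bash
python3 -m handwheel '[{"rx":0.005,"ry":0,"rz":0,"tx":0.01,"ty":-0.01,"tz":0.05,"claw":0.3},{"rx":0.005,"ry":0,"rz":0,"tx":0.01,"ty":-0.01,"tz":0.12,"claw":0.3},{"rx":0.005,"ry":0,"rz":0,"tx":0.01,"ty":-0.01,"tz":0.19,"claw":0.3},{"rx":0.005,"ry":0,"rz":0,"tx":0.01,"ty":-0.01,"tz":0.26,"claw":0.3},{"rx":0.005,"ry":0,"rz":0,"tx":0.01,"ty":-0.01,"tz":0.32,"claw":0.3},{"rx":0.005,"ry":0,"rz":0,"tx":0.01,"ty":-0.01,"tz":0.344,"claw":0.3},{"rx":0.005,"ry":0,"rz":0,"tx":0.01,"ty":-0.01,"tz":0.344,"claw":0.3}]'; python3 p3.py .5977 .3225 .255 -60
```

```text
time_s: 12.25
ee_pos: [0.5967, 0.3226, 0.2566]
tool_rot: [[0.865, 0.501, -0.0], [0.501, -0.865, -0.0], [-0.0, 0.0, -1.0]]
ft_force: [0.1, 0.1, 0.1]
width: 0.0553
grasp_force: 0.0
t [0.0016 0.0011 0.0032] r [0.0007 0.0006 0.0023] | rows shift 0.0 turn 0.0
[-46.4  57.5  29.1  86.9 -35.4  45.  -63. ] 0.0 12.25
```

```bash
python3 -m handwheel '[{"rx":0,"ry":0,"rz":0,"tx":0.0015,"ty":0.001,"tz":0.003,"claw":0},{"rx":0,"ry":0,"rz":0,"tx":0.0015,"ty":0.001,"tz":0.003,"claw":-0.3},{"rx":0,"ry":0,"rz":0,"tx":0.0015,"ty":0.001,"tz":0.003,"claw":-1},{"rx":0,"ry":0,"rz":0,"tx":0.0015,"ty":0.001,"tz":0.003,"claw":-1},{"rx":0,"ry":0,"rz":0,"tx":0.0015,"ty":0.001,"tz":0.003,"claw":-1},{"rx":0,"ry":0,"rz":0,"tx":0.0015,"ty":0.001,"tz":0.003,"claw":-1},{"rx":0,"ry":0,"rz":0,"tx":0.0015,"ty":0.001,"tz":0.003,"claw":-1}]' 50; python3 -m handwheel '[{"rx":0,"ry":0,"rz":0,"tx":0,"ty":0,"tz":-0.04,"claw":-1},{"rx":0,"ry":0,"rz":0,"tx":0,"ty":0,"tz":-0.09,"claw":-1},{"rx":0,"ry":0,"rz":0,"tx":0,"ty":0,"tz":-0.15,"claw":-1},{"rx":0,"ry":0,"rz":0,"tx":0,"ty":0,"tz":-0.22,"claw":-1},{"rx":0,"ry":0,"rz":0,"tx":0,"ty":0,"tz":-0.28,"claw":-1},{"rx":0,"ry":0,"rz":0,"tx":0,"ty":0,"tz":-0.28,"claw":-1}]'
```

```text
time_s: 12.95
ee_pos: [0.5997, 0.3228, 0.2585]
tool_rot: [[0.865, 0.502, 0.005], [0.502, -0.865, 0.004], [0.006, -0.001, -1.0]]
ft_force: [-0.2, -1.3, 6.9]
width: 0.017
grasp_force: 48.6
time_s: 13.55
ee_pos: [0.6001, 0.322, 0.402]
tool_rot: [[0.865, 0.502, 0.011], [0.502, -0.865, 0.007], [0.013, -0.0, -1.0]]
ft_force: [0.2, 0.1, -0.4]
width: 0.0165
grasp_force: 48.9
```

```bash
python3 p3.py .4655 .1387 .37 -60
```

```text
t [-0.4177  0.1819  0.0587] r [-0.0002 -0.0257  0.0045] | rows shift 4.6 turn 0.1
[-48.6  48.2  35.   80.8 -29.8  59.5 -67.6] 48.85725438594818 13.55
```

```bash
python3 -m handwheel '[{"rx":0,"ry":-0.02,"rz":0,"tx":-0.06,"ty":0.025,"tz":0,"claw":-1},{"rx":0,"ry":-0.025,"rz":0,"tx":-0.13,"ty":0.06,"tz":0,"claw":-1},{"rx":0,"ry":-0.025,"rz":0,"tx":-0.21,"ty":0.09,"tz":0,"claw":-1},{"rx":0,"ry":-0.025,"rz":0,"tx":-0.29,"ty":0.125,"tz":0.02,"claw":-1},{"rx":0,"ry":-0.025,"rz":0,"tx":-0.36,"ty":0.16,"tz":0.04,"claw":-1},{"rx":0,"ry":-0.025,"rz":0,"tx":-0.4,"ty":0.175,"tz":0.05,"claw":-1},{"rx":0,"ry":-0.025,"rz":0,"tx":-0.418,"ty":0.182,"tz":0.059,"claw":-1},{"rx":0,"ry":-0.025,"rz":0,"tx":-0.418,"ty":0.182,"tz":0.059,"claw":-1}]'; python3 p3.py .4655 .1387 .37 -60
python3 - <<'E'
from h import *
a,da,K,W=shot('wrist');np.savez('/tmp/w5.npz',im=a,d=da,K=K,W=W)
b,db,K,W=shot('side');np.savez('/tmp/s5.npz',im=b,d=db,K=K,W=W)
c=np.hstack([a[150:400,190:450],b[100:350,210:470]]);cv2.imwrite('pics/c5.png',cv2.resize(cv2.cvtColor(c,cv2.COLOR_RGB2BGR),(800,385)))
E
```

```text
time_s: 14.35
ee_pos: [0.4631, 0.1382, 0.3659]
tool_rot: [[0.865, 0.501, -0.01], [0.501, -0.866, -0.003], [-0.011, -0.002, -1.0]]
ft_force: [-0.3, 0.7, -1.1]
width: 0.0167
grasp_force: 48.9
t [ 0.0046  0.0015 -0.0082] r [-0.0044  0.021   0.002 ] | rows shift 0.1 turn 0.1
[-40.8  36.4  30.7 117.1 -31.4  35.4 -48.6] 48.86742353439331 14.35
```

View pics/c5.png

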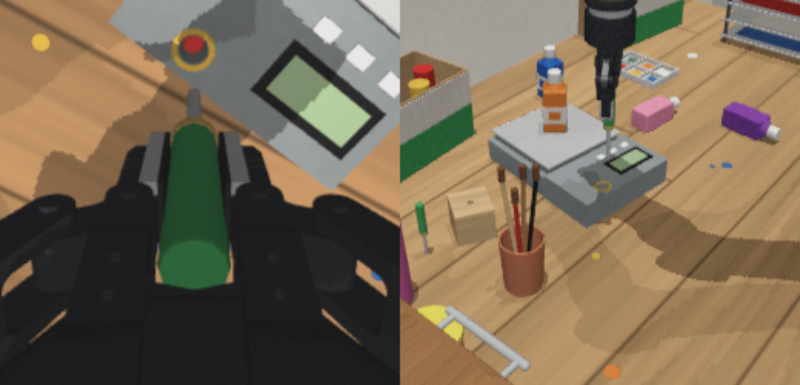

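Left (wrist) half: the tip is at about (315,210) original pixels and the ring with the red button at (315,182). Right (side) half: the tip is at about (346,201), the ring at (341,221), and the bottle upright on the pan.

```bash
cat > tip.py <<'E'
from h import *
import sys
def meas(im,d,K,W,s):
    X=pts(d,K,W);h=cv2.cvtColor(im,cv2.COLOR_RGB2HSV);R0=np.array(s['tool_rot']);p0=np.array(s['ee_pos'])
    T=(X-p0)@R0   # tool coordinates
    w=(d>0)&(abs(T[...,0])<.02)&(abs(T[...,1])<.02)&(T[...,2]>.19)&(T[...,2]<.27)
    for a,b in((.19,.2),(.2,.21),(.215,.225),(.225,.235),(.235,.245),(.245,.26)):
        k=w&(T[...,2]>a)&(T[...,2]<b)
        if k.sum():print(a,k.sum(),np.mean(T[k],0).round(4),(T[k][:,1].min().round(4),T[k][:,1].max().round(4)))
    print('max z tool',np.sort(T[w][:,2])[-12:].round(4)); v,u=np.nonzero(w);i=np.argsort(T[w][:,2])[-8:];print('tip px',u[i].mean(),v[i].mean())
    m=(h[...,0]>17)&(h[...,0]<36)&(h[...,1]>110)&(h[...,2]>70)&(abs(X[...,2]-.05)<.006)&(np.linalg.norm(X[...,:2]-[.465,.139],axis=2)<.03)
    v,u=np.nonzero(m);c,ax,_=cv2.fitEllipse(cv2.convexHull(np.stack([u,v],1).astype(np.int32)))
    print('ring',len(u),c,ax,ray(*c,.05,K,W).round(4))
if len(sys.argv)<2:
    f=np.load('/tmp/w5.npz');meas(f['im'],f['d'],f['K'],f['W'],arm.sense())
else:
    P=arm.sense();a=shot('wrist');meas(*a,P)
E
python3 tip.py
```

```text
0.19 140 [0.0009 0.0007 0.1928] (np.float64(-0.0086), np.float64(0.0095))
0.215 48 [-0.0038  0.0003  0.2201] (np.float64(-0.0029), np.float64(0.0036))
0.225 41 [-3.8e-03  2.0e-04  2.3e-01] (np.float64(-0.003), np.float64(0.0037))
0.235 36 [-3.900e-03 -1.000e-04  2.396e-01] (np.float64(-0.0032), np.float64(0.0031))
0.245 24 [-0.0037  0.0005  0.2485] (np.float64(-0.0025), np.float64(0.0031))
max z tool [0.2488 0.249  0.2493 0.2498 0.25   0.2504 0.2504 0.2507 0.2511 0.2516
 0.2518 0.2519]
tip px 315.5 207.75
ring 297 (315.1728820800781, 181.9799346923828) (27.449716567993164, 28.339824676513672) [0.4643 0.1405 0.05  ]
```

Run:
```python
from h import *
f=np.load('/tmp/w5.npz');g=np.load('/tmp/s5.npz')
for z in(.112,.116,.120):
    print(z,'wrist tip ray',ray(315.5,207.5,z,f['K'],f['W']).round(4),'side ray',ray(345.9,200.8,z,g['K'],g['W']).round(4))
X=pts(g['d'],g['K'],g['W'])
for r in range(186,210): 
    q=X[r,338:354]; k=np.nonzero((q[:,2]>.08)&(q[:,0]<.5)&(q[:,0]>.4))[0]; print(r,k+338 if len(k) else '',q[k].mean(0).round(4) if len(k) else '')
```

```text
0.112 wrist tip ray [0.4589 0.1367 0.112 ] side ray [0.4604 0.1297 0.112 ]
0.116 wrist tip ray [0.4601 0.1374 0.116 ] side ray [0.457  0.1345 0.116 ]
0.12 wrist tip ray [0.4613 0.138  0.12  ] side ray [0.4536 0.1393 0.12  ]
186 [344 345 346] [0.4594 0.1378 0.1612]
187 [344 345 346] [0.4584 0.1391 0.1593]
188 [344 345 346] [0.4583 0.139  0.1564]
189 [344 345 346] [0.4589 0.138  0.1527]
190 [344 345 346] [0.4586 0.1382 0.1499]
191 [344 345 346] [0.4584 0.1384 0.1471]
192 [344 345 346] [0.4584 0.1381 0.144 ]
193 [344 345 346] [0.4585 0.1378 0.1408]
194 [344 345 346] [0.4582 0.138  0.138 ]
195 [344 345 346] [0.4584 0.1375 0.1347]
196 [344 345 346] [0.4578 0.1382 0.1322]
197 [344 345 346] [0.458  0.1378 0.1289]
198 [344 345 346] [0.4577 0.138  0.1261]
199 [344 345 346] [0.4576 0.1379 0.123 ]
200 [344 345 346] [0.4575 0.1379 0.12  ]
201 [344 345] [0.4587 0.1381 0.1166]
202  
203  
204  
205  
206  
207  
208  
209
```

```bash
python3 p3.py .469 .1417 .311 -60
```

```text
t [0.0102 0.0015 0.1107] r [-0.003   0.0148  0.0077] | rows shift 1.1 turn 0.1
[-40.9  36.4  30.7 116.8 -31.4  35.5 -48.6] 48.86627554893494 14.45
```

```bash
python3 -m handwheel '[{"rx":-0.003,"ry":0.015,"rz":0,"tx":0.01,"ty":0.0015,"tz":0.03,"claw":-1},{"rx":-0.003,"ry":0.015,"rz":0,"tx":0.01,"ty":0.0015,"tz":0.06,"claw":-1},{"rx":-0.003,"ry":0.015,"rz":0,"tx":0.01,"ty":0.0015,"tz":0.09,"claw":-1},{"rx":-0.003,"ry":0.015,"rz":0,"tx":0.01,"ty":0.0015,"tz":0.11,"claw":-1},{"rx":-0.003,"ry":0.015,"rz":0,"tx":0.01,"ty":0.0015,"tz":0.11,"claw":-1},{"rx":-0.003,"ry":0.015,"rz":0,"tx":0.01,"ty":0.0015,"tz":0.11,"claw":-1}]'; python3 tip.py new
python3 - <<'E'
from h import *
a,_,K,W=shot('wrist');s=arm.sense()
b,db,K,W=shot('side');X=pts(db,K,W)
for r in range(205,222):
    q=X[r,330:356]; k=np.nonzero((q[:,2]>.056)&(q[:,0]<.5)&(q[:,0]>.4))[0]; print(r,k+330,q[k].mean(0).round(4) if len(k) else '')
c=np.hstack([cv2.resize(a[150:250,265:365],(400,400),interpolation=cv2.INTER_CUBIC),cv2.resize(b[180:240,310:370],(400,400),interpolation=cv2.INTER_CUBIC)]);cv2.imwrite('pics/c6.png',cv2.cvtColor(c,cv2.COLOR_RGB2BGR))
E
```

```text
time_s: 15.05
ee_pos: [0.4684, 0.1409, 0.3115]
tool_rot: [[0.864, 0.503, -0.0], [0.503, -0.864, -0.0], [-0.001, 0.0, -1.0]]
ft_force: [-0.9, 0.4, -0.4]
width: 0.017
grasp_force: 48.9
0.19 127 [ 3.600e-03 -1.000e-04  1.926e-01] (np.float64(-0.0091), np.float64(0.009))
0.215 48 [-8.000e-04 -1.000e-04  2.197e-01] (np.float64(-0.0034), np.float64(0.0031))
0.225 41 [-0.001  -0.0004  0.2296] (np.float64(-0.0036), np.float64(0.0031))
0.235 38 [-0.0009 -0.0006  0.2397] (np.float64(-0.0038), np.float64(0.0025))
0.245 136 [ 1.000e-04 -3.000e-04  2.579e-01] (np.float64(-0.0197), np.float64(0.0199))
max z tool [0.2675 0.2676 0.2678 0.2681 0.2684 0.2684 0.2687 0.2689 0.2691 0.2692
 0.2692 0.2695]
tip px 312.5 210.25
ring 375 (313.7834777832031, 206.9676971435547) (32.30620574951172, 34.14710235595703) [0.4643 0.1404 0.05  ]
205 [341 342 343] [0.465  0.1395 0.1021]
206 [341 342 343 350] [0.4692 0.1241 0.0887]
207 [341 342 343 349 355] [0.4692 0.1145 0.0803]
208 [341 342 343 348 353] [0.4688 0.1178 0.0791]
209 [341 342 343 352 355] [0.4661 0.1159 0.076 ]
210 [341 342 343 351] [0.4658 0.1271 0.0791]
211 [341 342 343] [0.465  0.1385 0.0825]
212 [341 342 343] [0.4637 0.1401 0.0809]
213 [342 343] [0.4636 0.1378 0.0764]
214 [341 342] [0.4643 0.1411 0.0748]
215 [341 342] [0.4668 0.1375 0.0683]
216 [341 342] [0.4644 0.1407 0.068 ]
217 [341 342] [0.4644 0.1404 0.0645]
218 [342] [0.4674 0.1337 0.056 ]
219 [] 
220 [] 
221 []
```

View pics/c6.png

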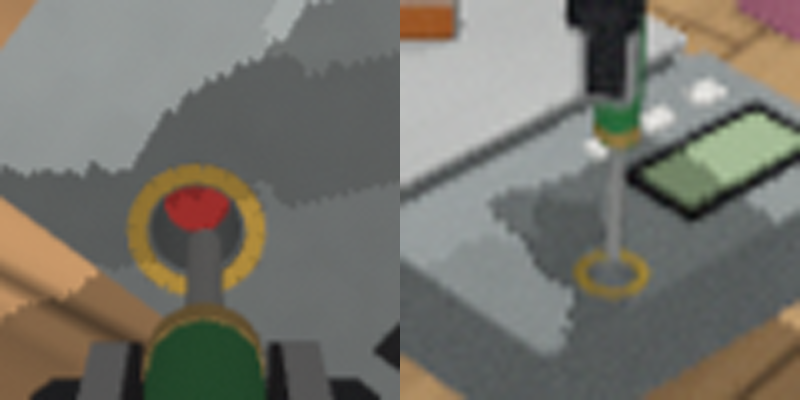

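In the wrist half, the tip (204,238) is just above the ring (centre (195,228), red button inside). The side half agrees: the tip at (613,258) is over the ring at (612,273). After a 1.3 mm correction I'll insert.

```bash
python3 -m handwheel '[{"rx":0,"ry":0,"rz":0,"tx":0,"ty":-0.0025,"tz":0,"claw":-1},{"rx":0,"ry":0,"rz":0,"tx":0,"ty":-0.0025,"tz":0.015,"claw":-1},{"rx":0,"ry":0,"rz":0,"tx":0,"ty":-0.0025,"tz":0.03,"claw":-1},{"rx":0,"ry":0,"rz":0,"tx":0,"ty":-0.0025,"tz":0.045,"claw":-1},{"rx":0,"ry":0,"rz":0,"tx":0,"ty":-0.0025,"tz":0.055,"claw":-1},{"rx":0,"ry":0,"rz":0,"tx":0,"ty":-0.0025,"tz":0.055,"claw":-1},{"rx":0,"ry":0,"rz":0,"tx":0,"ty":-0.0025,"tz":0.055,"claw":-1}]'
```

```text
time_s: 15.9
ee_pos: [0.4673, 0.1414, 0.2837]
tool_rot: [[0.865, 0.502, -0.001], [0.502, -0.865, -0.001], [-0.002, 0.0, -1.0]]
ft_force: [-0.8, 0.6, -0.5]
width: 0.0168
grasp_force: 48.9
```

```bash
python3 -m handwheel '[{"rx":0,"ry":0,"rz":0,"tx":0,"ty":0,"tz":0.005,"claw":-1},{"rx":0,"ry":0,"rz":0,"tx":0,"ty":0,"tz":0.01,"claw":-1},{"rx":0,"ry":0,"rz":0,"tx":0,"ty":0,"tz":0.014,"claw":-1},{"rx":0,"ry":0,"rz":0,"tx":0,"ty":0,"tz":0.014,"claw":-1},{"rx":0,"ry":0,"rz":0,"tx":0,"ty":0,"tz":0.014,"claw":-1}]'
```

```text
time_s: 16.4
ee_pos: [0.4675, 0.1415, 0.2771]
tool_rot: [[0.865, 0.502, -0.0], [0.502, -0.865, -0.001], [-0.001, 0.0, -1.0]]
ft_force: [0.9, 0.7, 3.1]
width: 0.0167
grasp_force: 49.0
```

```bash
python3 -m handwheel '[{"rx":0,"ry":0,"rz":0,"tx":0,"ty":0,"tz":0.004,"claw":-1},{"rx":0,"ry":0,"rz":0,"tx":0,"ty":0,"tz":0.008,"claw":-1},{"rx":0,"ry":0,"rz":0,"tx":0,"ty":0,"tz":0.008,"claw":-1},{"rx":0,"ry":0,"rz":0,"tx":0,"ty":0,"tz":0.008,"claw":-1}]'; python3 -m handwheel '[{"rx":0,"ry":0,"rz":0,"tx":0,"ty":0,"tz":0.003,"claw":-1},{"rx":0,"ry":0,"rz":0,"tx":0,"ty":0,"tz":0.003,"claw":-1},{"rx":0,"ry":0,"rz":0,"tx":0,"ty":0,"tz":0.003,"claw":-1}]'
```

```text
time_s: 16.8
ee_pos: [0.4677, 0.1413, 0.2746]
tool_rot: [[0.865, 0.502, 0.001], [0.502, -0.865, 0.001], [0.001, -0.0, -1.0]]
ft_force: [-1.1, -0.2, 21.1]
width: 0.0167
grasp_force: 51.5
time_s: 17.1
ee_pos: [0.4678, 0.1412, 0.274]
tool_rot: [[0.865, 0.501, 0.002], [0.501, -0.865, 0.002], [0.003, -0.001, -1.0]]
ft_force: [-3.3, 0.5, 31.1]
width: 0.0165
grasp_force: 52.5
```

```bash
python3 -m handwheel '[{"rx":0,"ry":0,"rz":0,"tx":0,"ty":0,"tz":-0.004,"claw":-1},{"rx":0,"ry":0,"rz":0,"tx":0,"ty":0,"tz":-0.004,"claw":-1},{"rx":0,"ry":0,"rz":0,"tx":0,"ty":0,"tz":-0.004,"claw":-1},{"rx":0,"ry":0,"rz":0,"tx":0,"ty":0,"tz":-0.004,"claw":-1}]'
python3 - <<'E'
from h import *
a,d,K,W=shot('wrist');b,_,_,_=shot('side')
c=np.hstack([cv2.resize(a,(448,280)),cv2.resize(b[90:290,180:430],(350,280))]);cv2.imwrite('pics/c7.png',cv2.cvtColor(c,cv2.COLOR_RGB2BGR))
print(arm.sense()['ft_force'])
E
```

```text
time_s: 17.5
ee_pos: [0.4676, 0.1413, 0.2747]
tool_rot: [[0.865, 0.502, 0.001], [0.502, -0.865, 0.0], [0.001, -0.0, -1.0]]
ft_force: [-1.0, -0.5, 16.1]
width: 0.0167
grasp_force: 50.3
[-1.20789692  0.15061645 16.34399181]
```

View pics/c7.png

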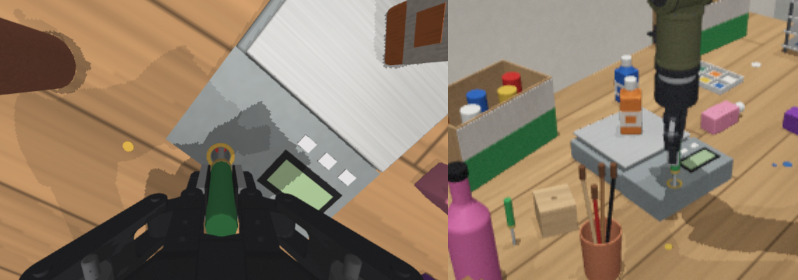

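The stylus shaft is inside the ring (wrist half (220,157), side half (675,184)) and pressing on the stop with 16 N. The orange bottle stands on the pan at (630,108), and the other things are where they were. Handing in.

```bash
python3 -c "
from cell import arm
print(arm.close_job())"
```

```text
the job is handed in; nothing more can be done
None
```

The orange bottle stands upright on the scale's pan, released, and I handed the job in at 17.5 s with the stylus still gripped and holding the zero button against its stop at about 16 N; the button's travel was judged from force and height, not read directly.

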